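Stand the fallen basket up and park it at the stop board

TASK

The small white basket has been knocked over on its side. Push it over with the fingertips so that it stands upright on its base again, then push it along the bench until its long side is flush against the wooden stop board, with none of that side sticking out past the board's ends. Only push: do not lift or carry the basket, leave the thread cone, the wax tin and the primer bottle where they are, and finish with the hand clear.

Things in the scene. Friction and masses are not known exactly. Their poses are not given: they have to be found in the camera images.
- basket: small white slotted basket, 124 x 174 x 79 mm (own x, y, z), 0.11 to 0.21 kg, 98 x 142 mm over the base, flaring to the rim. Origin: centre of its underside; z points out of the mouth, y along the long sides. First it lies on its long -x wall, 120 mm high, mouth towards the robot (z 6 degrees above level), base towards the board, x up. Upright and flush, its origin is 60 mm from the board's face.
- basket_foot (a point): point on the basket: middle of the long base edge (x = -49 mm in the basket's frame) that lies on the bench at first. The basket tips over this edge, towards the board, and falls onto its base by itself once turned some 45 degrees (rim moved about 85 mm).
- basket_upper_rim (a point): point on the basket: middle of the outer edge of the long rim that is uppermost at first (x = +60, z = +77 mm in the basket's frame), then about 120 mm above the bench. The wall there, to be pushed away from the mouth, is up to about 10 mm thick.
- stop_board: plywood board on edge, 320 mm long, 80 mm high, 18 mm thick, fixed to the bench by two steel brackets behind it. Origin: on the bench at the foot of the middle of its front face (towards the robot); x points into the board, square to the face, y along the board, z up. Nothing stands between the lying basket and it.
- thread_cone: cream cone of thread, 58 mm wide, 86 mm high, standing upright; origin at the centre of its foot; loose, to be left alone
- wax_tin: flat round pale tin, 68 mm wide, 25 mm high; origin at the centre of its underside; loose, to be left alone
- primer_bottle: squeeze bottle with a pointed spout cap, 49 mm wide, 150 mm high, upright; origin at the centre of its foot; loose, to be left alone
Not all that is in view belongs to the job. There is more than one size of the basket; the one meant has the size given above.

How it is judged:
By the outcome, as a careful person would: the job done as asked, in the order asked, and still so for the second after the job is handed in, with the robot touching nothing.
It also fails if it takes over 43 s, if anything falls off the work surface, if the arm or the gripper's body presses on something with over 40 N, if the wrist force passes 120 N, or if a joint passes its speed limit or range.

ROBOT

A 6-joint arm with a two-finger parallel gripper is mounted at the origin on a cart in front of the work surface, level with it; the furniture and walls round the work are solid. World frame = base frame: x ahead of the robot, y to its left, z up, the work surface at z = 0. Lengths are in mm, angles in rad, forces in N, time in s.
With the tool pointing down it reaches from about 350 to 775 mm from the base axis. Payload 7.3 kg.
Tool frame: the origin (TCP) lies midway between the tips of the shut fingers; the grasp point (between the pads) lies 19 mm behind it; z points along the fingers, y is the direction in which the jaws open and shut (so a half turn about z gives the same grasp; the last joint's range is limited). The gripper opens to 92 mm and grips with 3 to 60 N. Pads are 19 mm wide; open, the fingers measure 130 mm over their backs; the gripper's body (75 mm by 190 mm) begins 47 mm behind the grasp point.
Start: joints at [-1.452, 0.342, 1.524, -0, 1.275, -0.146], TCP at [137.423, -506.717, 200.741] pointing down, gripper open.
Joint ranges: [-2.53, 2.53], [-0.77, 2.02], [0.04, 2.7], [-1, 4.14], [0.28, 2.66], [-3.11, 3.11]. Speed limits (rad/s): [2.57, 2.57, 3.14, 3.14, 3.14, 3.14].

INTERFACE

Orientations are given as a unit quaternion [x, y, z, w].
In Python, from cell import monitor, read_camera, camera_info, env gives the robot as it stands.
- The arm moves only by the shell command python3 -m pendant 'ROWS' [FORCE]. ROWS is JSON, a list of rows, each a list of 7 numbers: the turn, a rotation vector about the world's x, y, z scaled (see below), then the shift along the world's x, y, z scaled (see below), then the opening, from -1 (shut) to 1 (fully open), so that 0 is half open. In form: [[ax, ay, az, dx, dy, dz, grip], ...]. A call has 1 to 8 rows; each row shifts and turns the commanded pose from where the row before left it; what a row does not reach is not made up. The controller multiplies each number of a shift by 0.8 m and each number of a turn by 45 degrees. A row lasts 1/10 s, in which the tool goes at most 50 mm and 8.59 degrees, less where a joint would pass 70% of its speed; a pose out of reach is approached as far as the arm can. A call with a number of a shift or a turn outside -1 to 1 is refused whole. A call with a gripper value outside its range is refused whole. The fingers move at their own pace and stop on an object; FORCE is the grip in N (left out, the last holds). Time passes only in rows, so rows that do not move let the fingers close. It gives the time, the measured TCP pose, the force and the opening at its end, in the units of the state.
- monitor.get_obs(): the state, without advancing time (a new reading comes with each control period).
- read_camera(name): name is "scene" or "top" or "wrist"; returns the picture (400x640x3 uint8, blue, green, red); there is no depth.
- camera_info(name): a dict with "K" (3x3 intrinsics, pixels), "dist_coeffs" ([k1, k2, p1, p2, k3] as OpenCV has them; the pictures are not rectified), "world_from_camera" (4x4, takes a point from camera to world coordinates); the wrist camera has in their place "tool_from_camera" (4x4, takes a point from camera to tool coordinates, whose origin is the TCP and whose axes are the flange's). Camera axes: x right, y up, looking along -z (the intrinsics and any distortion apply to the point x, -y, -z); pixel columns grow to the right and rows downward; lengths in mm; the calibration is good to about 2 mm. A picture is of the moment at which its call begins: read the wrist's pose just before it. camera_info takes no time and is no camera call.
- env.sign_off(): hands the job in, once; it reports no verdict.
The state is a dict: "time": time; "q": joint angles; "joint_velocities": joint speeds; "joint_torque": joint torques, N m; "eef_pos": TCP position; "ee_rot": TCP orientation; "ft_force": force on the tool from outside, world axes, zero at the start; "ft_torque": the same for the moment, N m; "grip_width": finger opening in mm.
Only numpy, scipy, OpenCV 4.12 (cv2) and the standard library are available. Lean on these libraries where they do the work, as an engineer would, in place of code of your own. Each camera call takes 0.05 s, during which the arm holds its last target. There are 200 camera calls.

## Working session

There is one attempt and no reset: what is moved stays moved. The work goes in short steps, Python scripts to look and compute and a shell command to move; the robot and the scene stay as the last step left them, time stands still between calls to the robot, and variables do not carry over. Pictures are saved under pics/ and viewed, about 8 in all and at most 12, crops included, and the job is handed in when it is done.

```bash
ls; mkdir -p pics; python3 - <<'E'
from cell import monitor, read_camera, camera_info, env
import cv2
for n in ("scene","top"):
    cv2.imwrite(f"pics/{n}0.png",read_camera(n)); i=camera_info(n); print(n,i)
print(monitor.get_obs())
E
```

```text
pics
scene {'K': array([[478.76872893,   0.        , 324.27926783],
       [  0.        , 478.76872893, 195.44005033],
       [  0.        ,   0.        ,   1.        ]]), 'dist_coeffs': array([-0.06296608,  0.        ,  0.        ,  0.        ,  0.        ]), 'world_from_camera': array([[-4.78153745e-01,  6.14036492e-01, -6.27955557e-01,
        -1.28929044e+02],
       [-8.78246927e-01, -3.28451974e-01,  3.47565296e-01,
         2.95958519e+02],
       [ 7.16453287e-03,  7.17689687e-01,  6.96326204e-01,
         8.79614590e+02],
       [ 0.00000000e+00,  0.00000000e+00,  0.00000000e+00,
         1.00000000e+00]])}
top {'K': array([[387.34775486,   0.        , 324.99070654],
       [  0.        , 387.34775486, 206.36841839],
       [  0.        ,   0.        ,   1.        ]]), 'dist_coeffs': array([-0.07334387,  0.        ,  0.        ,  0.        ,  0.        ]), 'world_from_camera': array([[-1.66742848e-02,  9.97811164e-01, -6.39910053e-02,
         4.87141859e+02],
       [-9.99828593e-01, -1.71546392e-02, -6.96447527e-03,
        -1.03477649e+02],
       [-8.04697378e-03,  6.38639091e-02,  9.97926173e-01,
         1.19019975e+03],
       [ 0.00000000e+00,  0.00000000e+00,  0.00000000e+00,
         1.00000000e+00]])}
{'time': 0.1, 'q': array([-1.45201358e+00,  3.42653034e-01,  1.52493056e+00, -7.79443085e-08,
        1.27538422e+00, -1.46000086e-01]), 'joint_velocities': array([ 0.00097972, -0.00129359, -0.00184032, -0.00052348,  0.00073111,
        0.00133729]), 'joint_torque': array([ 4.04111879e-04, -4.32005095e+01, -2.44693315e+01,  7.19221216e-02,
        5.26156963e-02, -4.45840988e-05]), 'eef_pos': array([ 137.36605977, -506.29804623,  200.11132185]), 'ee_rot': array([ 9.91248814e-01,  1.32004988e-01,  9.31950279e-06, -6.87518007e-04]), 'ft_force': array([-0.66612883,  0.55506981,  0.28827124]), 'ft_torque': array([0.0609701 , 0.02004596, 0.02156942]), 'grip_width': 92.13485777865446}
```

View pics/scene0.png

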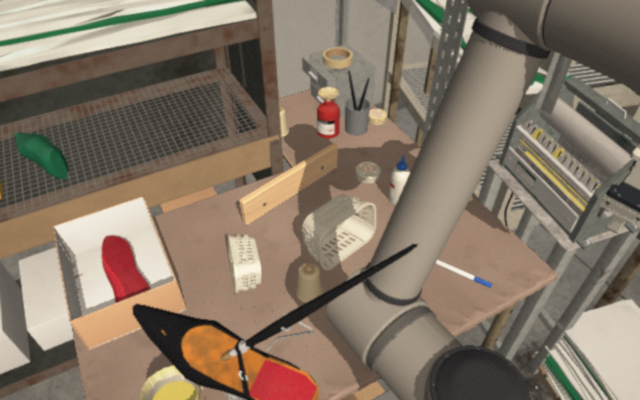

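View pics/top0.png

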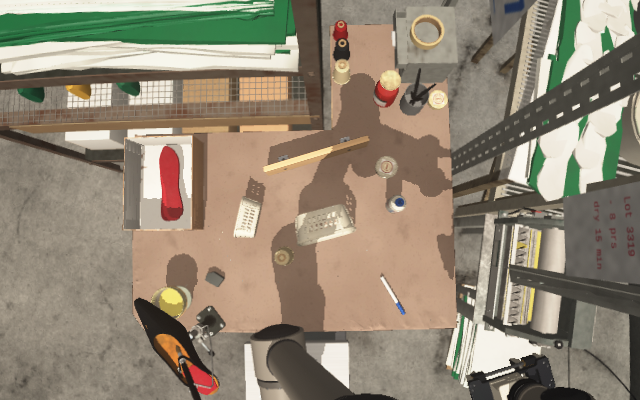

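Top view: the target basket is lying at about (325,225) with its mouth towards the robot. The board runs from (265,168) to (368,140). The cone is at (282,257), the tin at (386,166), the bottle at (397,203), and a smaller decoy basket is at (246,217). I'll zoom in on both views.

```bash
cat > h.py <<'E'
import numpy as np, cv2
from cell import monitor, read_camera, camera_info, env
def ray(n,px,T=None):
    i=camera_info(n); T=i["world_from_camera"] if T is None else T
    u=cv2.undistortPoints(np.array([[px]],float),i["K"],i["dist_coeffs"])[0,0]
    return T[:3,3], T[:3,:3]@np.array([u[0],-u[1],-1.])
def onz(n,px,z,T=None):
    o,d=ray(n,px,T); return o+d*(z-o[2])/d[2]
def tri(p1,n1,p2,n2):
    o,d=ray(n1,p1); q,e=ray(n2,p2)
    s=np.linalg.lstsq(np.c_[d,-e],q-o,rcond=None)[0]
    a,b=o+s[0]*d,q+s[1]*e; return (a+b)/2,np.linalg.norm(a-b)
def proj(n,P):
    i=camera_info(n); T=np.linalg.inv(i["world_from_camera"])
    c=(T[:3,:3]@np.atleast_2d(P).T).T+T[:3,3]; c=c*[1,-1,-1]
    return cv2.projectPoints(c.reshape(-1,1,3),np.zeros(3),np.zeros(3),i["K"],i["dist_coeffs"])[0][:,0]
E
python3 - <<'E'
import cv2,numpy as np
a=cv2.imread("pics/top0.png")[125:275,230:430]; b=cv2.imread("pics/scene0.png")[130:310,220:420]
a=cv2.resize(a,None,fx=4,fy=4,interpolation=cv2.INTER_CUBIC)
b=cv2.resize(b,None,fx=3.3,fy=3.3,interpolation=cv2.INTER_CUBIC)
cv2.imwrite("pics/topc.png",a);cv2.imwrite("pics/scenec.png",b);print(a.shape,b.shape)
E
```

```text
(600, 800, 3) (594, 660, 3)
```

View pics/topc.png

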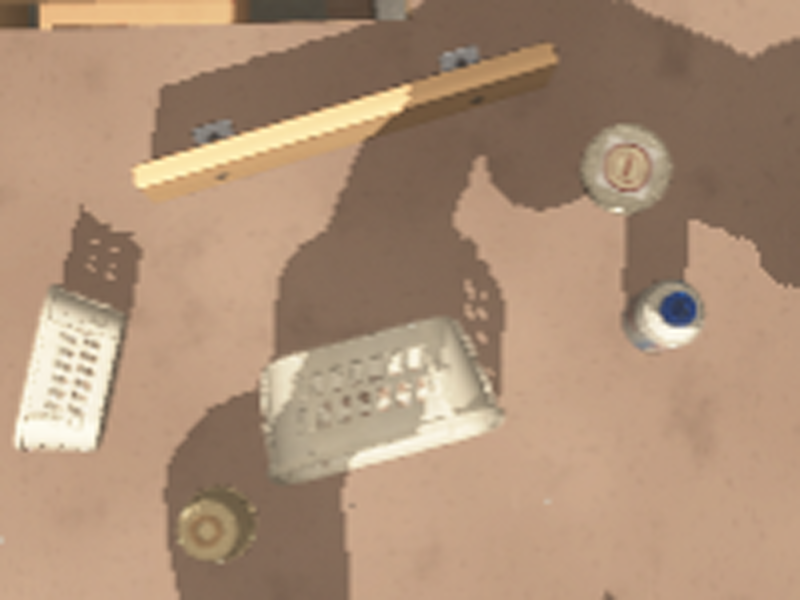

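View pics/scenec.png

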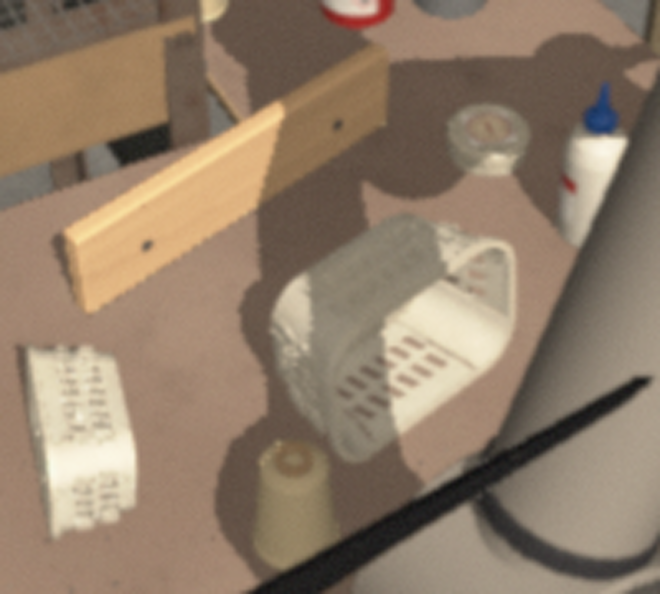

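```bash
python3 - <<'E'
from h import *
np.set_printoptions(precision=1,suppress=True)
t=lambda x,y:((x+.5)/4+230-.5,(y+.5)/4+125-.5); s=lambda x,y:((x+.5)/3.3+220-.5,(y+.5)/3.3+130-.5)
def line(l,a,b): 
    d=(b-a)[:2]; print(l,a,b,"len",np.linalg.norm(d),"dir deg",np.degrees(np.arctan2(d[1],d[0])))
line("board top front T",onz("top",t(137,188),80),onz("top",t(556,64),80))
line("board bot front T",onz("top",t(155,202),0),onz("top",t(555,86),0))
line("board bot front S",onz("scene",s(90,311),0),onz("scene",s(387,122),0))
line("board top front S",onz("scene",s(68,236),80),onz("scene",s(385,47),80))
line("rim up T",onz("top",t(274,482),120),onz("top",t(505,415),120))
line("rim up S",onz("scene",s(325,350),120),onz("scene",s(518,238),120))
line("base up T",onz("top",t(264,368),105),onz("top",t(452,318),105))
print("cone",onz("top",t(208,530),86),onz("scene",s(294,458),86))
print("tin",onz("top",t(628,167),25),onz("scene",s(488,130),25))
print("bottle",onz("top",t(679,308),150),onz("scene",s(605,92),150))
E
```

```text
board top front T [662.3  79.8  80. ] [ 747.8 -225.9   80. ] len 317.39581213466016 dir deg -74.36919340374257
board bot front T [663.7  79.    0. ] [ 749.2 -233.5    0. ] len 323.94255733923546 dir deg -74.6938419096594
board bot front S [665.8  75.1   0. ] [ 749.8 -230.2    0. ] len 316.648607319557 dir deg -74.6116385445949
board top front S [669.   81.7  80. ] [ 752.4 -227.4   80. ] len 320.23825721142873 dir deg -74.89264753538802
rim up T [450.  -20.2 120. ] [ 493.5 -180.2  120. ] len 165.7749230904005 dir deg -74.810711243129
rim up S [455.6 -13.8 120. ] [ 482.5 -177.4  120. ] len 165.70926343273484 dir deg -80.66975317730285
base up T [529.3 -13.  105. ] [ 562.2 -145.5  105. ] len 136.49635853742473 dir deg -76.0630165822739
cone [415.6  29.8  86. ] [412.2  31.3  86. ]
tin [ 680.4 -284.6   25. ] [ 676.9 -283.8   25. ]
bottle [ 563.2 -297.   150. ] [ 554.6 -296.6  150. ]
```

The board's face centre is at about (707,-77), with its normal at 15.3°. The lying basket's rim centre is at about (470,-99), parallel to the board. Its centre sits about 41 mm along the board, so its end stays about 32 mm inside the board's end. The jaws already open along the board, so I can push without turning the tool. Next I go to a point in front of the upper rim.

```bash
python3 -m pendant '[[0,0,0,0.035,0.05,0,0],[0,0,0,0.035,0.05,0,0],[0,0,0,0.035,0.05,0,0],[0,0,0,0.035,0.05,0,0],[0,0,0,0.035,0.05,0,0],[0,0,0,0.035,0.05,0,0],[0,0,0,0.035,0.05,0,0],[0,0,0,0.035,0.05,0,0]]'; python3 -m pendant '[[0,0,0,0.035,0.05,0,0],[0,0,0,0.035,0.05,0,0],[0,0,0,0,0,0,0]]'
```

```text
time: 0.9
eef_pos: [362.0, -184.9, 200.7]
ee_rot: [0.991, 0.132, 0.0, 0.0]
ft_force: [0.2, -0.3, 0.5]
grip_width: 46.3
time: 1.2
eef_pos: [419.5, -101.9, 200.5]
ee_rot: [0.991, 0.136, 0.0, -0.001]
ft_force: [0.2, -0.5, -0.1]
grip_width: 45.9
```

```bash
python3 -m pendant '[[0,0,0,0.003,-0.012,-0.05,0],[0,0,0,0,0,-0.05,0],[0,0,0,0,0,-0.025,0],[0,0,0,0,0,0,0]]'; python3 - <<'E'
from h import *
cv2.imwrite("pics/s1.png",np.hstack([cv2.resize(read_camera("scene")[130:310,220:420],None,fx=2,fy=2),cv2.resize(read_camera("wrist"),(400,360))]))
E
```

```text
time: 1.6
eef_pos: [417.4, -115.8, 98.2]
ee_rot: [0.991, 0.132, -0.003, -0.002]
ft_force: [0.4, 0.5, -0.4]
grip_width: 46.4
```

View pics/s1.png

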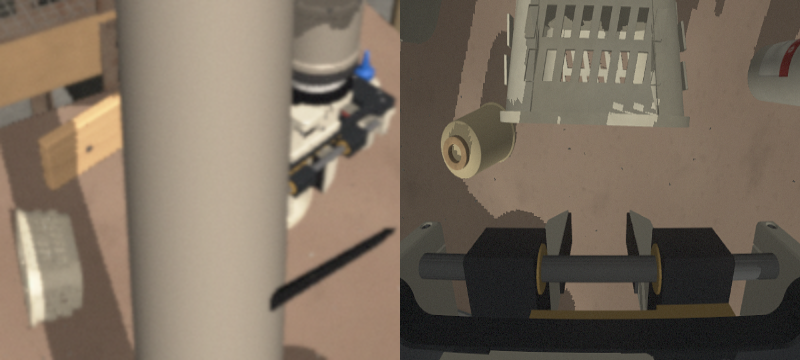

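The wrist view shows the fingers centred on the mouth: fingers at about column 600, mouth at 503–690. The cone is clear to the left. I push gently along the board's normal.

```bash
python3 -m pendant '[[0,0,0,0.0145,0.004,0,0],[0,0,0,0.0145,0.004,0,0],[0,0,0,0.0145,0.004,0,0],[0,0,0,0.01,0.0027,0,0],[0,0,0,0.01,0.0027,0,0],[0,0,0,0.01,0.0027,0,0],[0,0,0,0.01,0.0027,0,0],[0,0,0,0.01,0.0027,0,0]]';python3 -m pendant '[[0,0,0,0.01,0.0027,0,0],[0,0,0,0.01,0.0027,0,0],[0,0,0,0.01,0.0027,0,0]]'
python3 - <<'E'
from h import *
cv2.imwrite("pics/s2.png",np.hstack([cv2.resize(read_camera("scene")[130:310,220:420],None,fx=2,fy=2),cv2.resize(read_camera("wrist"),(400,360))]))
E
```

```text
time: 2.5
eef_pos: [495.2, -95.7, 100.7]
ee_rot: [0.991, 0.132, -0.0, -0.0]
ft_force: [-0.2, -0.6, -0.3]
grip_width: 45.8
time: 2.8
eef_pos: [519.3, -89.3, 100.7]
ee_rot: [0.991, 0.132, -0.0, 0.0]
ft_force: [-0.3, 0.2, 0.4]
grip_width: 45.8
```

View pics/s2.png

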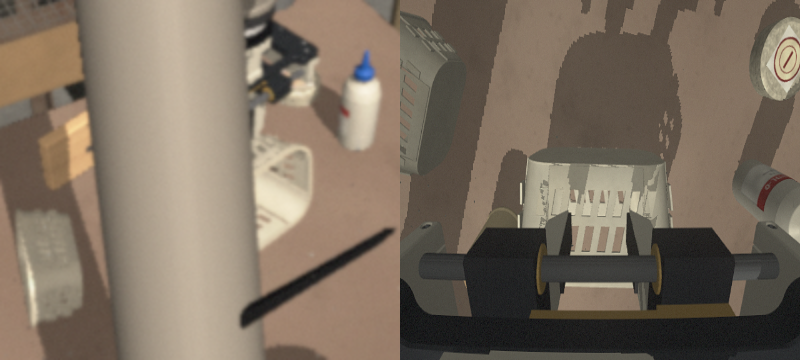

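The forces are too small to show contact, so I can't tell yet whether the basket has turned. I'll project hypotheses into the wrist and scene views and draw them over the pictures.

```bash
python3 - <<'E'
from h import *
from scipy.spatial.transform import Rotation as R
o=monitor.get_obs(); w=read_camera("wrist"); s=read_camera("scene"); cv2.imwrite("pics/w3.png",w); cv2.imwrite("pics/s3.png",s)
T=np.eye(4);T[:3,:3]=R.from_quat(o["ee_rot"]).as_matrix();T[:3,3]=o["eef_pos"]
i=camera_info("wrist"); W=T@i["tool_from_camera"]; print("cam",W[:3,3].round(),"look",(-W[:3,2]).round(2))
def pw(P):
    V=np.linalg.inv(W); c=(V[:3,:3]@P.T).T+V[:3,3]; c=c*[1,-1,-1]
    return cv2.projectPoints(c.reshape(-1,1,3),np.zeros(3),np.zeros(3),i["K"],i["dist_coeffs"])[0][:,0]
a=np.radians(15.3);n=np.array([np.cos(a),np.sin(a),0]);t=np.array([-np.sin(a),np.cos(a),0]);z=np.array([0,0,1.])
B=np.array([707,-77,0])
foot=-155
def corners(turn):  # rim corners, base corners
    e=np.radians(6+turn); Z=-np.cos(e)*n+np.sin(e)*z; X=np.cos(e)*z+np.sin(e)*n
    return np.array([B+foot*n+40*t+(x+49)*X+y*t+h*Z for x,y,h in [(60,85,78),(60,-85,78),(-60,-85,78),(-60,85,78),(49,71,0),(49,-71,0),(-49,-71,0),(-49,71,0)]])
for turn,c in ((0,(0,0,255)),(28,(0,255,0))):
    P=corners(turn)
    for img,q in ((w,pw(P)),(s,proj("scene",P))):
        cv2.polylines(img,[q[:4].round().astype(int)],True,c,1); cv2.polylines(img,[q[4:].round().astype(int)],True,c,1)
cv2.imwrite("pics/v3.png",np.hstack([cv2.resize(w,(480,300)),cv2.resize(s[150:300,290:450],(320,300))]))
E
```

```text
cam [599. -67. 284.] look [-0.29 -0.08 -0.95]
```

View pics/v3.png

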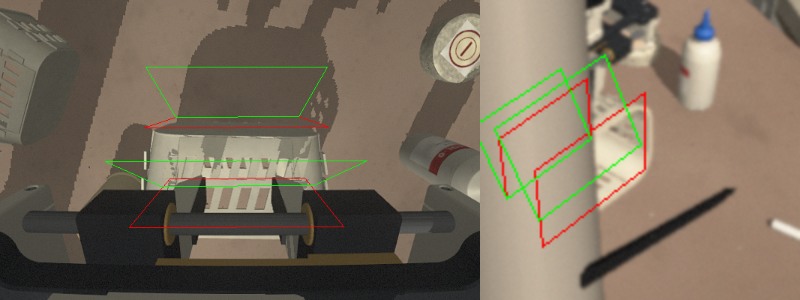

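```bash
python3 - <<'E'
import cv2,numpy as np
w=cv2.imread("pics/w3.png")[140:345,160:480]; s=cv2.imread("pics/s3.png")[170:300,320:420]
cv2.imwrite("pics/v4.png",np.hstack([cv2.resize(w,(500,320),interpolation=cv2.INTER_CUBIC),cv2.resize(s,(246,320),interpolation=cv2.INTER_CUBIC)]))
E
```

```text
(no output)
```

View pics/v4.png

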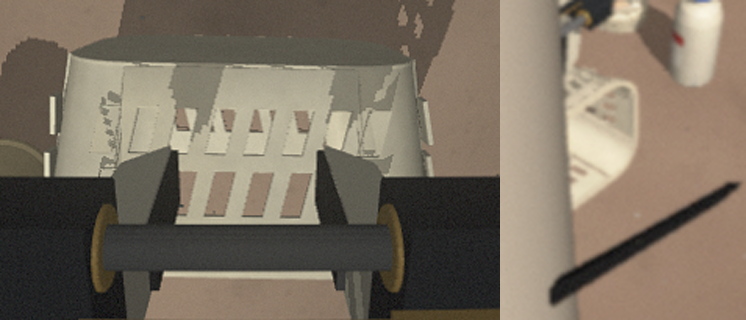

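The wrist camera sits on the board side of the hand and looks back. The picture now reads as the far rim, with the slotted interior seen past it, so the basket has probably tipped. I'll check the numbers.

```bash
python3 - <<'E'
from h import *
from scipy.spatial.transform import Rotation as R
o=monitor.get_obs(); T=np.eye(4);T[:3,:3]=R.from_quat(o["ee_rot"]).as_matrix();T[:3,3]=o["eef_pos"]
W=T@camera_info("wrist")["tool_from_camera"]
a=np.radians(15.3);n=np.array([np.cos(a),np.sin(a)]);t=np.array([-np.sin(a),np.cos(a)]);B=np.array([707,-77])
f=lambda x,y:(160+x*.64,140+y*205/320)
nt=lambda P:((P[:2]-B)@n,(P[:2]-B)@t)
for z in (79,98,130):
  for l,p in (("L rim side",f(66,70)),("R rim side",f(416,70)),("rim mid",f(240,63)),("bottom mid",f(240,275))):
    print(z,l,np.round(nt(onz("wrist",p,z,W))))
g=lambda x,y:(320+(x-500)*100/246,170+y*130/320)
for z in (0,40,79,120): print(z,[np.round(nt(onz("scene",g(*p),z))) for p in ((636,90),(634,150),(575,72),(575,205))])
print("tcp nt",np.round(nt(o["eef_pos"])),o["time"])
E
```

```text
79 L rim side [-160.  113.]
79 R rim side [-160.  -31.]
79 rim mid [-157.   41.]
79 bottom mid [-260.   42.]
98 L rim side [-155.  106.]
98 R rim side [-155.  -25.]
98 rim mid [-152.   41.]
98 bottom mid [-246.   42.]
130 L rim side [-146.   94.]
130 R rim side [-146.  -14.]
130 rim mid [-144.   40.]
130 bottom mid [-221.   41.]
0 [array([-179., -120.]), array([-234.,  -55.]), array([-116.,  -92.]), array([-242.,   38.])]
40 [array([-203.,  -88.]), array([-255.,  -26.]), array([-143.,  -62.]), array([-263.,   63.])]
79 [array([-226.,  -57.]), array([-276.,    2.]), array([-169.,  -32.]), array([-284.,   87.])]
120 [array([-251.,  -24.]), array([-298.,   31.]), array([-197.,   -1.]), array([-305.,  112.])]
tcp nt [-185.   38.] 3.0
```

```bash
python3 - <<'E'
from h import *
from scipy.spatial.transform import Rotation as R
a=cv2.imread("pics/scene0.png").astype(int);b=cv2.imread("pics/s3.png").astype(int)
A=a[195:240,355:385];Bb=b[195:240,355:385]
for dx in range(-6,7,1):
    r=[]
    for dy in range(-6,7,1): r.append(int(np.abs(b[195+dy:240+dy,355+dx:385+dx]-A).mean()))
    print(dx,r)
print((A.sum(2)>450).astype(int)[::3]); print((Bb.sum(2)>450).astype(int)[::3])
o=monitor.get_obs(); T=np.eye(4);T[:3,:3]=R.from_quat(o["ee_rot"]).as_matrix();T[:3,3]=o["eef_pos"]
i=camera_info("wrist"); V=np.linalg.inv(T@i["tool_from_camera"])
t=np.array([-.264,.9646,0])
for y in (-23,23,-40,40):
    c=(V[:3,:3]@(o["eef_pos"]+y*t)+V[:3,3])*[1,-1,-1]; p=cv2.projectPoints(c.reshape(1,1,3),np.zeros(3),np.zeros(3),i["K"],i["dist_coeffs"])[0][0,0]
    print(y,p,"crop",(p[0]-160)/.64,(p[1]-140)/.64)
E
```

```text
-6 [19, 18, 17, 16, 17, 17, 18, 19, 20, 21, 22, 23, 24]
-5 [18, 17, 16, 15, 15, 15, 16, 17, 18, 19, 20, 21, 23]
-4 [18, 17, 16, 14, 13, 13, 14, 15, 16, 17, 18, 20, 21]
-3 [17, 16, 15, 14, 12, 11, 11, 12, 14, 15, 17, 19, 20]
-2 [17, 16, 15, 13, 11, 9, 9, 10, 12, 14, 16, 17, 19]
-1 [17, 15, 14, 12, 10, 7, 5, 7, 10, 12, 14, 16, 18]
0 [17, 15, 14, 12, 9, 6, 3, 6, 9, 11, 14, 15, 17]
1 [18, 16, 15, 13, 11, 8, 6, 7, 10, 12, 14, 16, 18]
2 [19, 17, 16, 14, 13, 11, 9, 9, 11, 13, 15, 17, 18]
3 [20, 18, 17, 16, 14, 13, 12, 11, 12, 13, 15, 17, 19]
4 [21, 20, 18, 17, 16, 15, 14, 13, 13, 14, 16, 17, 19]
5 [22, 21, 20, 18, 17, 16, 16, 15, 15, 15, 16, 18, 19]
6 [23, 22, 21, 20, 19, 18, 17, 17, 17, 16, 17, 18, 20]
[[0 0 0 0 0 0 0 0 0 0 0 0 0 0 0 0 0 0 0 0 0 0 0 0 0 0 0 0 0 0]
 [1 1 1 1 0 0 0 0 0 0 0 0 0 0 0 0 0 0 0 0 0 0 0 0 0 0 0 0 0 0]
 [1 1 1 1 1 1 0 0 0 0 1 0 0 0 0 0 0 0 0 0 0 0 0 0 0 0 0 0 0 0]
 [1 1 1 1 1 1 1 1 1 1 1 1 1 1 1 1 1 1 1 1 0 0 0 0 0 0 0 0 0 0]
 [1 1 1 1 1 1 1 1 1 1 1 1 1 0 0 0 0 0 1 1 1 0 0 0 0 0 0 0 0 0]
 [1 1 1 1 1 1 1 1 1 1 1 1 1 1 1 1 1 1 1 1 1 1 0 0 0 0 0 0 0 0]
 [0 0 0 1 1 1 1 
[... 1086 characters left out ...]
1 1 1 1 1 1 1 1 0 0 0 0 0 0 0 0]
 [1 1 1 1 1 1 1 1 1 1 1 1 1 1 1 1 1 1 1 1 1 1 0 0 0 0 0 0 0 0]
 [1 1 1 1 1 1 1 1 1 1 1 1 1 1 1 1 1 1 1 1 1 1 0 0 0 0 0 0 0 0]
 [1 1 1 1 1 1 1 1 1 1 1 1 1 1 1 1 1 1 1 1 1 0 0 0 0 0 0 0 0 0]
 [1 1 1 1 1 1 1 1 1 1 1 1 1 1 1 1 1 1 1 1 1 0 0 0 0 0 0 0 0 0]
 [1 1 1 1 1 1 1 1 1 1 1 1 1 1 1 1 1 1 1 0 0 0 0 0 0 0 0 0 0 0]
 [1 1 1 1 1 1 1 1 1 1 1 1 1 1 1 1 1 1 0 0 0 0 0 0 0 0 0 0 0 0]]
-23 [357.34560598 234.20292661] crop 308.3525093466981 147.192072824465
23 [280.70962883 234.40041892] crop 188.608795045584 147.5006545567423
-40 [385.58733176 234.08282342] crop 352.4802058758152 147.00441160030982
40 [252.46658751 234.42589505] crop 144.4790429913996 147.5404610202884
```

The basket hasn't moved at all, yet the fingers are level with its upper wall. I'll triangulate the height of the visible near edge from the two wrist views.

```bash
python3 - <<'E'
from h import *
from scipy.spatial.transform import Rotation as R
o=monitor.get_obs(); C=camera_info("wrist")["tool_from_camera"]
def W(p):
    T=np.eye(4);T[:3,:3]=R.from_quat(o["ee_rot"]).as_matrix();T[:3,3]=p; return T@C
W1=W([420.5,-116.2,100.7]);W2=W(o["eef_pos"])
a=np.radians(15.3);n=np.array([np.cos(a),np.sin(a)]);B=np.array([707,-77])
for z in range(-10,131,10):
    r=[(onz("wrist",p,z,w)[:2]-B)@n for p,w in (((320,110*400/360),W1),((320,125*400/360),W1),((320,140+270*.64),W2),((320,140+278*.64),W2),((320,140+62*.64),W2),((320,140+40*.64),W2))]
    tp=(onz("top",(230+393/4,125+452/4),z)[:2]-B)@n; 
    print(z,np.round(r),"top near edge",round(tp), "top far", round((onz("top",(230+360/4,125+341/4),z)[:2]-B)@n))
p=cv2.imread("pics/s1.png")[:,400:]
cv2.imwrite("pics/v5.png",np.hstack([cv2.resize(p[:150],(480,216)),]))
g=cv2.imread("pics/s1.png")[60:150,600].astype(int).sum(1)//3; print(g)
w=cv2.imread("pics/w3.png")[300:335,310].astype(int).sum(1)//3; print(w)
E
```

```text
-10 [-231. -245. -324. -331. -180. -167.] top near edge -239 top far -150
0 [-230. -244. -317. -323. -178. -165.] top near edge -239 top far -150
10 [-229. -242. -309. -315. -175. -163.] top near edge -239 top far -151
20 [-228. -241. -302. -307. -172. -161.] top near edge -239 top far -152
30 [-227. -239. -294. -300. -170. -159.] top near edge -239 top far -152
40 [-226. -238. -287. -292. -167. -156.] top near edge -239 top far -153
50 [-225. -237. -279. -284. -165. -154.] top near edge -238 top far -153
60 [-224. -235. -272. -276. -162. -152.] top near edge -238 top far -154
70 [-223. -234. -264. -269. -159. -150.] top near edge -238 top far -154
80 [-223. -233. -257. -261. -157. -148.] top near edge -238 top far -155
90 [-222. -231. -249. -253. -154. -145.] top near edge -238 top far -156
100 [-221. -230. -241. -245. -151. -143.] top near edge -238 top far -156
110 [-220. -228. -234. -238. -149. -141.] top near edge -237 top far -157
120 [-219. -227. -226. -230. -146. -139.] top near edge -237 top far -157
130 [-218. -226. -219. -222. -143. -137.] top near edge -237 top far -158
[110 115 110  88 120 132 126 135 151 165 169 168 169 169 170 167 141 117
 118 117 118 117 121 118 117 119 119 117 116 116 119 117 115 117 118 117
 115 117 116 114 116 116 115 116 115 114 116 112 113 116 115 115 116 118
 119 119 118 118 117 120 118 116 117 117 115 118 118 118 116 116 117 117
 118 117 119 116 116 117 118 117 116 116 118 118 117 118 115 115 117 117]
[ 64  65  60  60  62  60  63  60  61  62  58  58  52  88 158 188 183 178
 145 123 122 123 123 120 122 122 122 123 120 121 123 125 125 126 127]
```

Both wrist views put the near rim at z≈118, n≈-228 (n is the distance along the board's normal from its face). By that the fingers should have touched it. I'll probe downwards gently to learn the real surface height.

```bash
for i in 1; do python3 -m pendant '[[0,0,0,0,0,-0.006,0],[0,0,0,0,0,0,0]]'; done; python3 -m pendant '[[0,0,0,0,0,-0.006,0],[0,0,0,0,0,0,0]]'; python3 - <<'E'
from h import *
o=monitor.get_obs(); w=read_camera("wrist"); cv2.imwrite("pics/w5.png",w); s=read_camera("scene"); t=read_camera("top"); 
cv2.imwrite("pics/v5.png",np.hstack([cv2.resize(w[160:330,190:450],(459,300),interpolation=cv2.INTER_CUBIC),cv2.resize(t[160:260,280:380],(300,300),interpolation=cv2.INTER_CUBIC)]))
p=cv2.imread("pics/w3.png").astype(int); print(np.abs(w.astype(int)-p).mean(), o["ft_force"],o["ft_torque"])
E
```

```text
time: 3.2
eef_pos: [517.9, -89.4, 95.3]
ee_rot: [0.991, 0.132, -0.001, -0.0]
ft_force: [-0.7, 0.6, 0.5]
grip_width: 46.0
time: 3.4
eef_pos: [518.1, -89.4, 90.5]
ee_rot: [0.991, 0.132, -0.001, -0.0]
ft_force: [-1.0, 0.4, -1.2]
grip_width: 46.0
7.343877604166667 [-0.9640032   0.43809433 -1.18596335] [ 0.07922323 -0.03012081 -0.00281802]
```

View pics/v5.png

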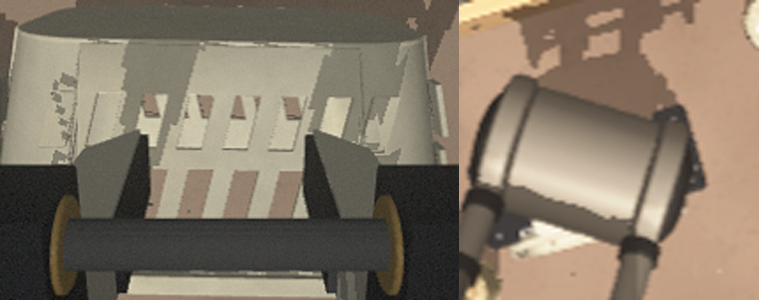

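```bash
python3 - <<'E'
from h import *
for P in ([420,-116,100],[519,-89,100]):
    P=np.array(P,float); t=np.array([-.264,.9646,0])
    print(P,"scene tip -30t,+30t",proj("scene",[P-30*t,P+30*t]).round(),"z+66",proj("scene",[P-30*t+[0,0,66]]).round(),"top z150,300",proj("top",[P+[0,0,50],P+[0,0,200]]).round())
s=cv2.imread("pics/s3.png"); print(s[150:230:4,345:385:4].sum(2)//3)
s1=cv2.imread("pics/s1.png")[:,:400]; s0=cv2.imread("pics/s3.png")
cv2.imwrite("pics/v6.png",np.hstack([cv2.resize(s1[:,200:],(400,720))[:600],cv2.resize(s0[130:310,320:420],(333,600),interpolation=cv2.INTER_CUBIC)]))
E
```

```text
[ 420. -116.  100.] scene tip -30t,+30t [[377. 229.]
 [358. 243.]] z+66 [[380. 208.]] top z150,300 [[333. 256.]
 [334. 260.]]
[519. -89. 100.] scene tip -30t,+30t [[344. 205.]
 [325. 218.]] z+66 [[345. 183.]] top z150,300 [[323. 219.]
 [322. 217.]]
[[ 27  26 159  48  45  46  52 100 140 138]
 [110 193 166  45  42  45  47  71  58 139]
 [166 191 123 120  68  54  46  51  77 137]
 [196 181  56  60  48  79  82 124 179 139]
 [200 209  48  42 134 131 110 154 141 139]
 [184  75  51  48  45  71 177 164 143 134]
 [ 59  51  81  46  46  95 190 195 171  86]
 [136  95 106  62  67 181 198 183 104  87]
 [109 133 123 108 142 158 174 169  83  85]
 [ 59 196 140 132 134 135 135 134 113  84]
 [ 71 197 137 134 134 134 135 133 131  91]
 [ 83 190 132 135 132 132 135 136 130 131]
 [100 175 153 156 133 135 133 135 134 129]
 [129 166 161 162 158 166 160 141 133 132]
 [113 180 185 190 199 173 134 175 134 134]
 [118 196 187 202 166 164 159 156 139 133]
 [118 196 193 112 165 152 162 155 140 136]
 [119 204 190 191 163 146 162 157 144 136]
 [117 219 214 205 191 185 162 161 139 136]
 [120 220 222 219 217 203 188 180 139 139]]
```

View pics/v6.png

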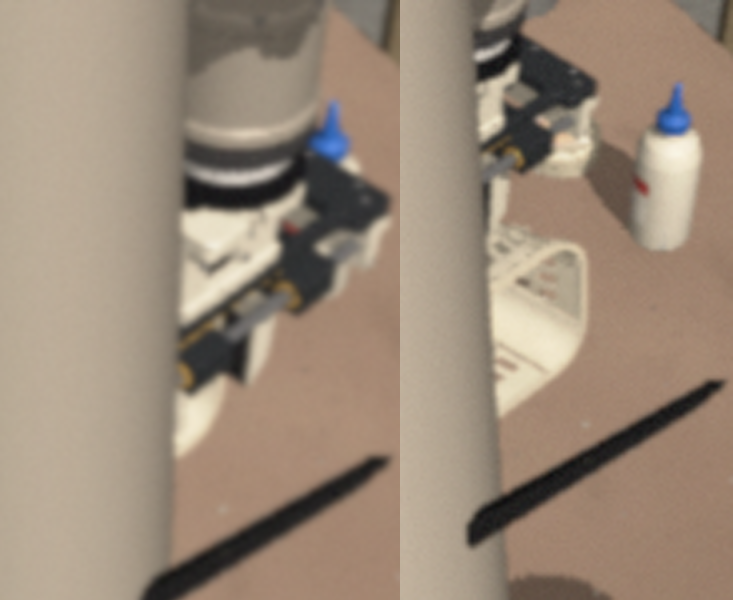

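Everything says the basket is unmoved, but its real wall heights are in doubt. I'll raise the hand, back off in small steps, and triangulate tracked features from the wrist camera to get heights.

```bash
cat > snap.py <<'E'
import sys,pickle; from h import *
from scipy.spatial.transform import Rotation as R
o=monitor.get_obs(); T=np.eye(4);T[:3,:3]=R.from_quat(o["ee_rot"]).as_matrix();T[:3,3]=o["eef_pos"]
w=read_camera("wrist"); pickle.dump((w,T@camera_info("wrist")["tool_from_camera"]),open(f"pics/{sys.argv[1]}.pkl","wb"))
s=read_camera("scene").astype(int); a=cv2.imread("pics/scene0.png").astype(int)
print("scene diff",np.abs(s-a)[195:240,358:382].mean().round(1),"F",o["ft_force"].round(1),o["eef_pos"].round(1))
E
python3 snap.py k0
python3 -m pendant '[[0,0,0,0,0,0.02,0],[0,0,0,0,0,0.02,0],[0,0,0,0,0,0.02,0],[0,0,0,0,0,0.02,0],[0,0,0,0,0,0,0]]' | grep -E 'eef_pos|force'; python3 snap.py k1
python3 -m pendant '[[0,0,0,-0.02,-0.0055,0,0],[0,0,0,0,0,0,0]]' | grep eef_pos; python3 snap.py k2
python3 -m pendant '[[0,0,0,-0.02,-0.0055,0,0],[0,0,0,0,0,0,0]]' | grep eef_pos; python3 snap.py k3
python3 -m pendant '[[0,0,0,-0.02,-0.0055,0,0],[0,0,0,0,0,0,0]]' | grep eef_pos; python3 snap.py k4
python3 -m pendant '[[0,0,0,-0.02,-0.0055,0,0],[0,0,0,0,0,0,0]]' | grep eef_pos; python3 snap.py k5
cat > trk.py <<'E'
import pickle,sys; from h import *
fr=[pickle.load(open(f"pics/{k}.pkl","rb")) for k in sys.argv[1:]]
g=[cv2.cvtColor(f[0],cv2.COLOR_BGR2GRAY) for f in fr]; i=camera_info("wrist")
m=np.zeros_like(g[0]); m[:230]=255
p=cv2.goodFeaturesToTrack(g[0],250,.01,5,mask=m); P=[p]; ok=np.ones(len(p),bool)
for a,b in zip(g,g[1:]):
    q,st,_=cv2.calcOpticalFlowPyrLK(a,b,P[-1],None,winSize=(15,15)); r,s2,_=cv2.calcOpticalFlowPyrLK(b,a,q,None,winSize=(15,15))
    ok&=(st[:,0]>0)&(np.linalg.norm(r-P[-1],axis=2)[:,0]<.5); P.append(q)
a=np.radians(15.3);n=np.array([np.cos(a),np.sin(a)]);t=np.array([-np.sin(a),np.cos(a)]);B=np.array([707,-77])
out=[]
for j in np.where(ok)[0]:
    A=np.zeros((3,3));b=np.zeros(3);rs=[]
    for f,pp in zip(fr,P):
        o,d=ray("wrist",pp[j,0],f[1]); d/=np.linalg.norm(d); M=np.eye(3)-np.outer(d,d); A+=M;b+=M@o; rs.append((o,M))
    X=np.linalg.solve(A,b); e=max(np.linalg.norm(M@(X-o)) for o,M in rs)
    if e<2.5: out.append([(X[:2]-B)@n,(X[:2]-B)@t,X[2],*P[0][j,0]])
out=np.array(out); out=out[(out[:,0]>-330)&(out[:,0]<20)&(abs(out[:,1]-40)<130)]
for r in out[np.argsort(out[:,0])]: print("n%5.0f t%5.0f z%5.0f  px %3.0f %3.0f"%tuple(r))
E
python3 trk.py k1 k2 k3 k4 | head -90
```

```text
scene diff 2.2 F [-0.1  0.2  0.5] [518.6 -89.5  91.1]
eef_pos: [520.0, -89.8, 157.3]
ft_force: [0.0, -0.5, 0.7]
scene diff 2.3 F [ 0.  -0.5  0.7] [520.  -89.8 157.3]
eef_pos: [500.8, -93.7, 154.0]
scene diff 1.7 F [-0.3 -0.  -0.2] [500.8 -93.7 154. ]
eef_pos: [485.8, -98.2, 154.7]
scene diff 1.5 F [-0.6  0.3  0.4] [485.8 -98.2 154.7]
eef_pos: [470.2, -102.6, 155.0]
scene diff 6.1 F [-0.1  0.3  0.3] [ 470.2 -102.6  155. ]
eef_pos: [454.3, -107.0, 155.1]
scene diff 14.0 F [0.3 0.3 0.9] [ 454.3 -107.   155.1]
n -206 t  123 z   89  px 214 226
n -195 t  -37 z   87  px 409 211
n -190 t  -35 z   88  px 407 206
n -190 t  120 z   92  px 214 208
n -189 t  116 z   91  px 220 206
n -188 t  -38 z   87  px 411 203
n -185 t    8 z  105  px 359 207
n -183 t   -8 z  107  px 380 206
n -183 t  118 z   88  px 217 198
n -181 t   -4 z  106  px 374 203
n -178 t   89 z  106  px 248 200
n -175 t   90 z  105  px 247 195
n -173 t  -38 z   76  px 408 182
n -170 t   91 z  103  px 246 188
n -170 t    0 z   98  px 367 185
n -167 t  116 z   88  px 218 179
n -165 t  113 z   85  px 223 176
n -165 t   91 z  104  px 245 182
n -164 t  -13 z   98  px 385 178
n -164 t   85 z  103  px 253 180
n -164 t  163 z    5  px 195 156
n -163 t  144 z    3  px 214 155
n -162 t   -4 z   98  px 373 175
n -161 t   89 z  102  px 248 176
n -161 t  -55 z   10  px 409 153
n -155 t   -4 z  100  px 373 166
n -151 t   80 z   99  px 261 161
n -149 t  -57 z   -1  px 409 140
n -148 t  -76 z   -1  px 427 139
n -144 t  -61 z    3  px 415 135
n -140 t  -46 z   -0  px 399 131
n -140 t  -52 z    2  px 406 131
n -139 t  -76 z    3  px 429 131
n -137 t  -59 z   -0  px 413 128
n -134 t  -75 z    2  px 429 125
n -133 t  -50 z   -1  px 404 124
n -129 t  103 z    1  px 252 120
n -127 t  -54 z   -5  px 407 117
n -111 t  -67 z    1  px 422 102
```

```bash
sed -i 's/,250,.01,5,/,500,.003,4,/' trk.py; python3 trk.py k5 k4 k3| awk '{print}' > t.txt; wc -l t.txt; python3 - <<'E'
import re
L=[list(map(float,re.findall(r'-?\d+',l))) for l in open('t.txt')]
L=[r for r in L if -275<r[0]<-140]
print(' '.join("(%d,%d,%d)"%tuple(r[:3]) for r in L))
import pickle,cv2
w=pickle.load(open('pics/k5.pkl','rb'))[0]; cv2.imwrite('pics/v7.png',cv2.resize(w[0:300,120:520],(800,600),interpolation=cv2.INTER_CUBIC))
E
```

```text
120 t.txt
(-247,169,78) (-244,169,76) (-231,125,97) (-222,11,118) (-222,45,118) (-222,15,119) (-222,30,119) (-222,40,9) (-221,122,108) (-221,34,119) (-220,8,118) (-220,21,118) (-220,39,118) (-220,11,117) (-220,13,117) (-220,42,118) (-219,46,116) (-219,31,117) (-219,62,118) (-218,48,116) (-218,33,117) (-218,120,107) (-218,37,116) (-216,-9,104) (-216,77,7) (-212,-1,85) (-212,4,87) (-211,-41,90) (-210,-37,91) (-210,120,93) (-209,6,80) (-206,122,90) (-206,83,110) (-205,4,80) (-204,92,111) (-204,95,111) (-202,91,109) (-201,95,110) (-201,5,83) (-195,-38,85) (-190,120,93) (-189,116,92) (-189,-35,85) (-189,72,111) (-188,92,109) (-187,87,108) (-187,-38,86) (-187,19,51) (-186,68,47) (-186,73,48) (-185,92,107) (-185,89,107) (-184,4,106) (-184,8,109) (-183,118,87) (-183,11,38) (-182,82,107) (-182,88,107) (-181,94,121) (-180,50,32) (-179,8,86) (-179,89,106) (-175,-45,67) (-175,70,63) (-175,87,106) (-175,90,106) (-174,85,105) (-174,-32,86) (-172,90,104) (-172,-4,106) (-171,-36,81) (-170,85,104) (-170,90,104) (-169,-4,106) (-168,113,85) (-167,92,103) (-167,119,79) (-167,85,103) (-166,1,84) (-166,77,112) (-164,85,103) (-164,113,81) (-164,91,102) (-164,165,2) (-162,153,4) (-162,160,3) (-162,-4,100) (-161,89,101) (-161,86,100) (-156,-59,1) (-156,-53,4) (-154,110,84) (-154,84,101) (-154,-49,6) (-154,-3,100) (-153,10,100) (-152,106,89) (-152,7,100) (-152,101,95) (-149,86,99) (-149,-57,-3) (-148,-78,-6) (-144,-75,-1) (-144,-63,-3)
```

View pics/v7.png

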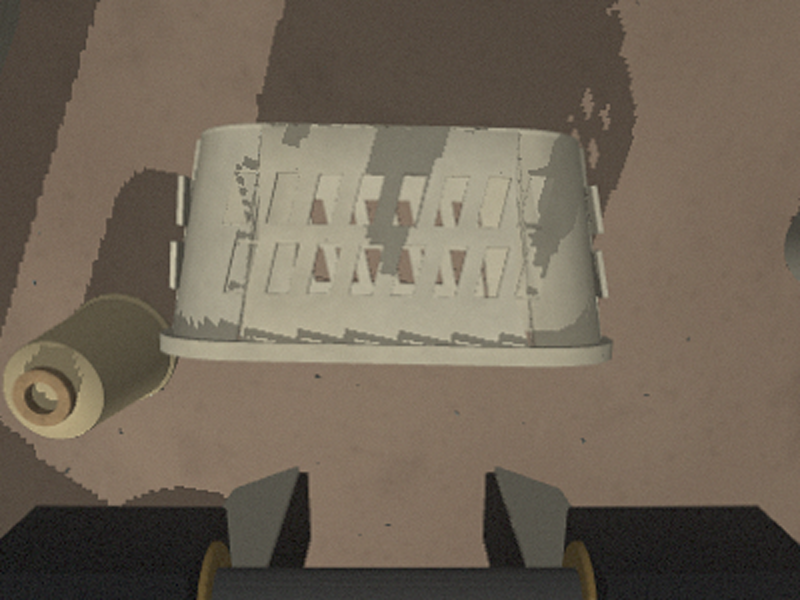

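The view from further back settles it. The basket is unmoved, and its rim is a thin lip at n≈-220, z≈118. The half-open fingertips evidently sit about 16–20 mm above the TCP, so they passed over the rim at TCP z=100. I'll go lower (TCP z≈80) and push again.

```bash
python3 -m pendant '[[0,0,0,-0.018,-0.005,0,0],[0,0,0,0,0,-0.047,0],[0,0,0,0,0,-0.047,0],[0,0,0,0,0,0,0]]'; python3 -m pendant '[[0,0,0,0.02,0.0055,0,0],[0,0,0,0.02,0.0055,0,0],[0,0,0,0.01,0.0027,0,0],[0,0,0,0.01,0.0027,0,0],[0,0,0,0.01,0.0027,0,0],[0,0,0,0,0,0,0]]'; python3 snap.py m1
```

```text
time: 5.85
eef_pos: [438.1, -109.7, 76.6]
ee_rot: [0.991, 0.132, -0.003, -0.002]
ft_force: [-0.4, -0.2, 0.2]
grip_width: 45.8
time: 6.45
eef_pos: [497.2, -95.6, 80.3]
ee_rot: [0.991, 0.132, 0.0, 0.0]
ft_force: [-1.4, -0.6, -0.6]
grip_width: 46.1
scene diff 17.9 F [-1.4 -0.6 -0.6] [497.2 -95.6  80.3]
```

```bash
python3 -m pendant '[[0,0,0,0.01,0.0027,0,0],[0,0,0,0.01,0.0027,0,0],[0,0,0,0.01,0.0027,0,0],[0,0,0,0,0,0,0]]'; python3 snap.py m2;  python3 -m pendant '[[0,0,0,0.005,0.0014,0.025,0],[0,0,0,0,0,0,0]]'; python3 snap.py m3; python3 trk.py m2 m3 > t.txt; python3 - <<'E'
import re
L=[list(map(float,re.findall(r'-?\d+',l))) for l in open('t.txt')]
print(' '.join("(%d,%d,%d)"%tuple(r[:3]) for r in L if r[2]>15 or r[0]>-160))
E
```

```text
time: 6.95
eef_pos: [521.5, -89.1, 79.9]
ee_rot: [0.991, 0.132, 0.0, 0.0]
ft_force: [0.3, -0.5, -0.6]
grip_width: 45.9
scene diff 27.6 F [ 0.3 -0.5 -0.6] [521.5 -89.1  79.9]
time: 7.25
eef_pos: [525.7, -88.6, 101.7]
ee_rot: [0.991, 0.132, 0.002, 0.001]
ft_force: [-0.8, -0.8, 0.3]
grip_width: 46.0
scene diff 30.2 F [-0.8 -0.8  0.3] [525.7 -88.6 101.7]
(-132,163,64)
```

```bash
python3 - <<'E'
from h import *
s=read_camera("scene"); cv2.imwrite("pics/s8.png",s)
a=np.radians(15.3);n=np.array([np.cos(a),np.sin(a),0]);t=np.array([-np.sin(a),np.cos(a),0]);z=np.array([0,0,1.]);B=np.array([707,-77,0])
for turn,foot in ((0,-160),(27,-160),(0,-108)):
    e=np.radians(6+turn); Z=-np.cos(e)*n+np.sin(e)*z; X=np.cos(e)*z+np.sin(e)*n
    P=[B+foot*n+41*t+(x+49)*X+y*t+h*Z for x,y,h in [(60,-70,78),(40,-87,78),(0,-87,78),(-40,-87,78),(-60,-70,78),(49,-71,0),(0,-71,0),(-49,-71,0)]]
    print(turn,foot,proj("scene",P).round().astype(int).tolist())
d=(np.abs(s.astype(int)-cv2.imread("pics/scene0.png")).sum(2)>60)
hsv=cv2.cvtColor(s,cv2.COLOR_BGR2HSV)
m=((hsv[...,1]<75)&(hsv[...,2]>130)).astype(int)
for r in range(160,250,3): print(r,''.join('#' if v else '.' for v in m[r,300:400]))
E
```

```text
0 -160 [[368, 201], [373, 204], [373, 217], [373, 229], [369, 238], [344, 190], [345, 205], [346, 220]]
27 -160 [[350, 182], [358, 186], [364, 201], [369, 216], [368, 227], [332, 186], [339, 203], [346, 220]]
0 -108 [[352, 189], [357, 193], [357, 205], [358, 218], [353, 227], [329, 179], [330, 195], [331, 209]]
160 ########################################.########....#...................######.#.....#............#
163 ########################################.#########............####...#########.................##...
166 #################################################...........#####.....##########...............#....
169 ########################################.#####...................##.#############...........####....
172 ########################################........................###############....#......##.#######
175 #########################################..##..................###############............##########
178 #########################################....................################...............########
181 #########################################.......
[... 1662 characters left out ...]
###############.#........##..........#......#...#.....................
232 #############################################..#.........#.#.....#.###.###..........................
235 #############################################..##..#...#........#..#.#..............................
238 #############################################..#.#..#..........#..#..........................#....#.
241 #############################################..##.#....#...............#......#.....................
244 #############################################..##.#..#...###........#..#..............#.....#......#
247 ##############################################..#..........#........................................
```

The scene mask no longer matches the lying or the half-tipped pose, so the basket has probably fallen upright. I'll lift straight out, back off and look.

```bash
python3 -m pendant '[[0,0,0,-0.004,-0.001,0.04,0],[0,0,0,0,0,0.05,0],[0,0,0,-0.05,-0.03,0.03,0],[0,0,0,-0.05,-0.035,0,0],[0,0,0,-0.04,-0.045,0,0],[0,0,0,-0.02,-0.05,0,0],[0,0,0,0,-0.06,0,0],[0,0,0,0,0,0,0]]'; python3 - <<'E'
from h import *
t=read_camera("top"); s=read_camera("scene"); cv2.imwrite("pics/t9.png",t); cv2.imwrite("pics/s9.png",s)
cv2.imwrite("pics/v9.png",np.hstack([cv2.resize(t[130:270,260:400],(400,400),interpolation=cv2.INTER_CUBIC),cv2.resize(s[140:280,260:400],(400,400),interpolation=cv2.INTER_CUBIC)]))
E
```

```text
time: 8.2
eef_pos: [393.9, -268.5, 194.2]
ee_rot: [0.992, 0.129, -0.0, 0.001]
ft_force: [0.5, -0.6, -1.0]
grip_width: 45.5
```

View pics/v9.png

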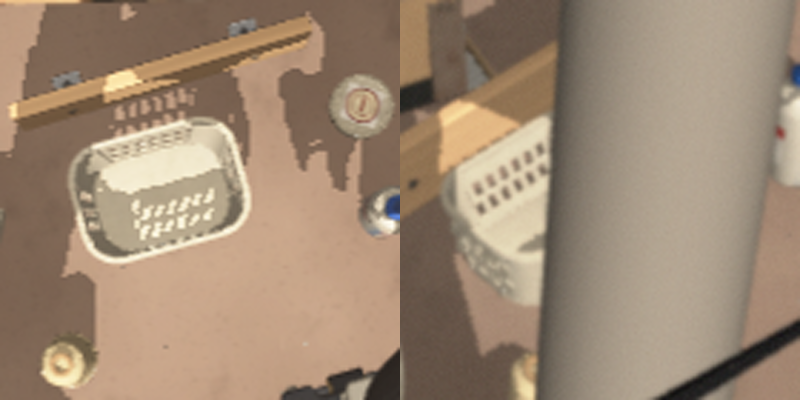

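The basket is upright. In the top crop its rim spans (70–250, 117–262), parallel to the board. The cone at (68,360), the tin at (362,105) and the bottle at (385,210) look untouched. That was my 12th view, so the rest is numeric. I'll measure the rim.

```bash
cat > rim.py <<'E'
from h import *
import sys
def rim(t,verbose=True):
    hsv=cv2.cvtColor(t,cv2.COLOR_BGR2HSV); best=None
    a=np.radians(15.3);n=np.array([np.cos(a),np.sin(a)]);tt=np.array([-np.sin(a),np.cos(a)]);B=np.array([707,-77])
    for S in (60,70,80):
        m=((hsv[...,1]<S)&(hsv[...,2]>90)).astype(np.uint8); m[:,:270]=0;m[:,365:]=0;m[:145]=0;m[245:]=0
        k,l,st,c=cv2.connectedComponentsWithStats(m); j=1+np.argmax(st[1:,4])
        p=np.argwhere(l==j)[:,::-1].astype(float); h=cv2.convexHull(p.astype(np.float32))[:,0]
        X=np.array([onz("top",q,79)[:2] for q in h]).astype(np.float32)
        r=cv2.minAreaRect(X); u=np.c_[(X-B)@n,(X-B)@tt]
        print(S,st[j],"rect",np.round(r[0]),np.round(r[1]),round(r[2],1),"n",u[:,0].min().round(1),u[:,0].max().round(1),"t",u[:,1].min().round(1),u[:,1].max().round(1))
rim(cv2.imread(sys.argv[1]))
E
python3 rim.py pics/t9.png; python3 - <<'E'
from h import *
t0=cv2.imread("pics/top0.png").astype(int);t1=cv2.imread("pics/t9.png").astype(int)
for l,(y0,y1,x0,x1) in dict(cone=(247,268,272,294),tin=(153,180,373,400),bottle=(193,214,386,408),board=(135,175,262,372)).items(): print(l,np.abs(t1-t0)[y0:y1,x0:x1].mean().round(1))
E
```

```text
60 [ 285  171   63   51 1801] rect [589. -68.] [124. 175.] 14.3 n -174.3 -49.0 t -47.7 127.4
70 [ 284  171   64   51 2500] rect [589. -68.] [126. 178.] 14.3 n -175.0 -48.2 t -48.6 129.0
80 [ 283  170   82   75 4203] rect [557. -91.] [234. 213.] 89.0 n -283.0 -44.3 t -92.6 137.7
cone 32.1
tin 5.1
bottle 12.7
board 23.6
```

The rim measures 124 × 175 mm, so this is the right basket and it is upright. Its origin is at n=-111, t=40, about 1° off parallel. It needs 51 mm more towards the board. I'll lower the spread fingers inside and push on the far wall.

```bash
python3 -m pendant '[[0,0,0,0.043,0.0424,0,0],[0,0,0,0.043,0.0424,0,0],[0,0,0,0.043,0.0424,0,0],[0,0,0,0.043,0.0424,0,0],[0,0,0,0.043,0.0424,0,0],[0,0,0,0.043,0.0424,0,0],[0,0,0,0,0,0,0]]'; python3 -m pendant '[[0,0,0,0,0,0,0],[0,0,0,0,0,0,0]]'
```

```text
time: 9.0
eef_pos: [603.5, -53.9, 193.4]
ee_rot: [0.991, 0.136, -0.0, -0.001]
ft_force: [-0.3, -0.2, -0.7]
grip_width: 45.9
time: 9.2
eef_pos: [600.3, -60.0, 194.4]
ee_rot: [0.991, 0.132, -0.001, -0.0]
ft_force: [0.4, -0.6, 0.4]
grip_width: 45.9
```

```bash
python3 -m pendant '[[0,0,0,-0.009,-0.0075,-0.05,0],[0,0,0,0,0,-0.05,0],[0,0,0,0,0,-0.05,0],[0,0,0,0,0,-0.03,0],[0,0,0,0,0,-0.022,0],[0,0,0,0,0,0,0]]'
```

```text
time: 9.8
eef_pos: [591.4, -67.0, 31.0]
ee_rot: [0.991, 0.131, -0.003, -0.001]
ft_force: [-0.5, 0.6, -0.4]
grip_width: 45.7
```

```bash
python3 -m pendant '[[0,0,0,0.02,0.0055,0,0],[0,0,0,0.02,0.0055,0,0],[0,0,0,0.0072,0.002,0,0],[0,0,0,0.0072,0.002,0,0],[0,0,0,0.0072,0.002,0,0],[0,0,0,0.0072,0.002,0,0],[0,0,0,0.0072,0.002,0,0],[0,0,0,0.0072,0.002,0,0]]'; python3 -m pendant '[[0,0,0,0.005,0.0014,0,0],[0,0,0,0.005,0.0014,0,0],[0,0,0,0.005,0.0014,0,0],[0,0,0,0,0,0,0]]'
```

```text
time: 10.6
eef_pos: [660.9, -47.8, 33.2]
ee_rot: [0.991, 0.132, -0.0, -0.0]
ft_force: [-1.0, 0.6, -0.1]
grip_width: 45.9
time: 11.0
eef_pos: [673.1, -44.3, 33.2]
ee_rot: [0.991, 0.132, 0.0, 0.0]
ft_force: [-0.6, -0.8, 0.9]
grip_width: 45.8
```

```bash
python3 -m pendant '[[0,0,0,0.003,0.0008,0,0],[0,0,0,0.003,0.0008,0,0],[0,0,0,0,0,0,0]]'|grep -E 'pos|force'; python3 -m pendant '[[0,0,0,0.003,0.0008,0,0],[0,0,0,0,0,0,0]]'|grep -E 'pos|force'; python3 rim.py /dev/null 2>/dev/null; python3 - <<'E'
from h import *
cv2.imwrite("pics/t10.png",read_camera("top"))
E
python3 rim.py pics/t10.png
```

```text
eef_pos: [677.7, -43.2, 33.3]
ft_force: [-1.0, -0.4, 0.1]
eef_pos: [678.9, -42.9, 33.0]
ft_force: [-5.0, -2.1, 1.5]
60 [ 270  159   73   86 3304] rect [574. -41.] [208. 246.] 89.1 n -227.8 18.3 t -55.8 202.7
70 [ 270  159   73   86 3534] rect [574. -41.] [208. 246.] 89.1 n -227.8 18.3 t -58.6 202.7
80 [ 270  159   95   86 5402] rect [574. -73.] [271. 246.] 89.1 n -283.0 18.3 t -92.6 202.7
```

Contact force is rising (5 N) where expected. I'll press slightly more to square it up, then back off, lift out and check.

```bash
python3 -m pendant '[[0,0,0,0.003,0.0008,0,0],[0,0,0,0,0,0,0],[0,0,0,0,0,0,0]]'; python3 -m pendant '[[0,0,0,-0.01,-0.0027,0,0],[0,0,0,-0.02,-0.0055,0,0],[0,0,0,-0.02,-0.0055,0,0],[0,0,0,0,0,0.05,0],[0,0,0,0,0,0.05,0],[0,0,0,0,0,0.05,0],[0,0,0,0,0,0.05,0],[0,0,0,0,0,0,0]]'; python3 -m pendant '[[0,0,0,-0.05,-0.035,0,0],[0,0,0,-0.05,-0.035,0,0],[0,0,0,-0.05,-0.035,0,0],[0,0,0,-0.04,-0.045,0,0],[0,0,0,-0.04,-0.045,0,0],[0,0,0,-0.02,-0.055,0,0],[0,0,0,0,-0.06,0,0],[0,0,0,0,0,0,0]]';python3 - <<'E'
from h import *
t=read_camera("top"); cv2.imwrite("pics/t11.png",t); cv2.imwrite("pics/s11.png",read_camera("scene"))
# loose things: centres by circular masks in old/new
t0=cv2.imread("pics/top0.png"); 
for l,(y0,y1,x0,x1) in dict(cone=(240,275,265,300),tin=(148,185,368,405),bottle=(188,219,381,413)).items():
    A=t0[y0:y1,x0:x1]; b=cv2.matchTemplate(t[y0-8:y1+8,x0-8:x1+8],A[6:-6,6:-6],cv2.TM_CCOEFF_NORMED); v=cv2.minMaxLoc(b); print(l,"shift px",np.array(v[3])-14,round(v[1],2))
E
python3 rim.py pics/t11.png
```

```text
time: 11.85
eef_pos: [679.2, -42.8, 33.0]
ee_rot: [0.991, 0.132, -0.004, 0.0]
ft_force: [-11.7, -3.7, 6.7]
grip_width: 45.8
time: 12.65
eef_pos: [645.8, -53.4, 200.6]
ee_rot: [0.991, 0.132, 0.007, 0.002]
ft_force: [0.3, -0.7, 0.4]
grip_width: 46.3
time: 13.45
eef_pos: [441.7, -306.3, 192.9]
ee_rot: [0.992, 0.129, 0.001, 0.002]
ft_force: [-0.3, 0.6, 0.1]
grip_width: 45.9
cone shift px [0 0] 0.48
tin shift px [0 0] 0.81
bottle shift px [0 0] 0.82
60 [ 281  158   63   52 1575] rect [626. -60.] [124. 172.] 15.6 n -135.9 -11.9 t -47.7 124.3
70 [ 280  158   65   52 2453] rect [625. -59.] [125. 176.] 16.2 n -136.7 -11.2 t -48.8 127.1
80 [ 279  158   86   87 4556] rect [569. -94.] [256. 229.] 11.1 n -272.1 -10.8 t -92.6 136.1
```

The rim reads n=-12 at its far edge, about 10 mm short of flush. I'll check that against the image directly.

```bash
python3 - <<'E'
from h import *
a=np.radians(15.35);n=np.array([np.cos(a),np.sin(a),0]);t=np.array([-np.sin(a),np.cos(a),0]);B=np.array([707,-77,0])
T=cv2.imread("pics/t11.png");S=cv2.imread("pics/s11.png"); T0=cv2.imread("pics/top0.png")
N=np.arange(-30,31,3.)
for nm,im,tv in (("top",T,(-30,0,40,80,110)),("scene",S,(80,100,115)),("top",T0,(0,80))):
    for k in tv:
        p=proj(nm,np.array([B+x*n+k*t+[0,0,79] for x in N])).astype(np.float32)
        c=cv2.remap(im,p[:,0].reshape(1,-1),p[:,1].reshape(1,-1),cv2.INTER_LINEAR)[0]
        h=cv2.cvtColor(c[None],cv2.COLOR_BGR2HSV)[0]
        print(nm,k,"S/V",' '.join(f"{x:.0f}:{s[1]}/{s[2]}" for x,s in zip(N,h)))
E
```

```text
top -30 S/V -30:51/219 -27:50/225 -24:49/230 -21:46/235 -18:53/212 -15:80/157 -12:107/117 -9:115/113 -6:113/113 -3:114/114 0:116/147 3:114/188 6:115/189 9:114/185 12:115/186 15:112/169 18:97/126 21:88/122 24:88/122 27:86/121 30:86/121
top 0 S/V -30:56/197 -27:53/215 -24:57/203 -21:55/203 -18:52/214 -15:40/237 -12:58/237 -9:91/163 -6:110/118 -3:112/166 0:88/232 3:77/252 6:81/251 9:85/249 12:86/249 15:93/205 18:95/131 21:86/122 24:86/121 27:85/120 30:87/120
top 40 S/V -30:54/213 -27:54/218 -24:55/208 -21:55/205 -18:55/215 -15:37/242 -12:61/235 -9:96/148 -6:112/116 -3:116/170 0:94/230 3:95/241 6:110/206 9:113/191 12:113/194 15:110/172 18:94/135 21:86/125 24:86/125 27:86/125 30:86/125
top 80 S/V -30:66/119 -27:64/119 -24:64/119 -21:63/117 -18:63/114 -15:59/173 -12:72/159 -9:106/118 -6:113/113 -3:114/110 0:115/173 3:113/194 6:113/191 9:114/192 12:113/198 15:110/176 18:92/136 21:83/129 24:83/129 27:84/128 30:86/128
top 110 S/V -30:61/121 -27:60/136 -24:58/153 -21:56/174 -18:62/169 -15:90/127 -12:114/112 -9:112/112 -6:112/114 -3:114/110 0:115/180 3:114/197 6:115/193 9:114/193 12:114/199 15:
[... 518 characters left out ...]
80/99
scene 115 S/V -30:54/137 -27:63/142 -24:77/142 -21:98/143 -18:104/144 -15:108/144 -12:109/141 -9:111/140 -6:111/147 -3:110/156 0:110/162 3:111/159 6:109/155 9:109/154 12:106/144 15:95/121 18:79/106 21:77/103 24:73/101 27:76/101 30:73/101
top 0 S/V -30:86/124 -27:85/123 -24:85/123 -21:88/134 -18:84/166 -15:99/191 -12:111/204 -9:112/207 -6:113/208 -3:114/206 0:89/235 3:77/252 6:81/251 9:85/249 12:85/249 15:93/205 18:99/132 21:88/122 24:89/121 27:89/121 30:87/120
top 80 S/V -30:81/202 -27:81/201 -24:82/202 -21:81/201 -18:80/197 -15:102/198 -12:113/204 -9:112/208 -6:113/210 -3:114/203 0:78/246 3:76/252 6:81/251 9:82/251 12:77/252 15:100/204 18:93/142 21:86/130 24:86/131 27:86/130 30:87/129
```

The images confirm a real gap of about 9 mm. The board's front top edge is at n≈-2 and the rim edge at n≈-11, so the basket came back when I released it, probably because I pressed below the rim. I'll push again with the tips closer to rim height, press more gently, and release slowly.

```bash
python3 -m pendant '[[0,0,0,0.0334,0.0445,0,0],[0,0,0,0.0334,0.0445,0,0],[0,0,0,0.0334,0.0445,0,0],[0,0,0,0.0334,0.0445,0,0],[0,0,0,0.0334,0.0445,0,0],[0,0,0,0.0334,0.0445,0,0],[0,0,0,0.0334,0.0445,0,0],[0,0,0,0,0,0,0]]'|grep pos; python3 -m pendant '[[0,0,0,0,0,0,0],[0,0,0,0,0,-0.05,0],[0,0,0,0,0,-0.05,0],[0,0,0,0,0,-0.05,0],[0,0,0,0,0,-0.038,0],[0,0,0,0,0,0,0],[0,0,0,0,0,0,0]]'
```

```text
eef_pos: [631.2, -44.8, 192.4]
time: 15.05
eef_pos: [629.2, -52.3, 43.6]
ee_rot: [0.991, 0.132, 0.0, 0.0]
ft_force: [-0.6, -0.1, 0.4]
grip_width: 46.1
```

```bash
python3 -m pendant '[[0,0,0,0.015,0.0041,0,0],[0,0,0,0.015,0.0041,0,0],[0,0,0,0.008,0.0022,0,0],[0,0,0,0,0,0,0]]'|grep -E 'pos|force'
for i in 1; do python3 -m pendant '[[0,0,0,0.006,0.0016,0,0],[0,0,0,0,0,0,0]]'|grep -E 'pos|force'; done
python3 -m pendant '[[0,0,0,0.004,0.0011,0,0],[0,0,0,0,0,0,0]]'|grep -E 'pos|force'
python3 -m pendant '[[0,0,0,0.004,0.0011,0,0],[0,0,0,0,0,0,0]]'|grep -E 'pos|force'
```

```text
eef_pos: [661.2, -43.6, 44.8]
ft_force: [-0.5, 0.5, 1.0]
eef_pos: [664.9, -42.2, 43.4]
ft_force: [-1.5, 0.1, 0.0]
eef_pos: [667.9, -41.3, 42.9]
ft_force: [0.2, -0.4, 0.4]
eef_pos: [670.9, -40.4, 42.7]
ft_force: [-1.8, -1.0, 0.8]
```

```bash
python3 -m pendant '[[0,0,0,0.003,0.0008,0,0],[0,0,0,0,0,0,0]]'|grep -E 'pos|force'
python3 -m pendant '[[0,0,0,0.003,0.0008,0,0],[0,0,0,0,0,0,0]]'|grep -E 'pos|force'
python3 -m pendant '[[0,0,0,0.003,0.0008,0,0],[0,0,0,0,0,0,0]]'|grep -E 'pos|force'
python3 - <<'E'
from h import *
cv2.imwrite("pics/s12.png",read_camera("scene")); cv2.imwrite("pics/t12.png",read_camera("top"))
a=np.radians(15.35);n=np.array([np.cos(a),np.sin(a),0]);t=np.array([-np.sin(a),np.cos(a),0]);B=np.array([707,-77,0]);N=np.arange(-30,22,3.)
for nm,f,tv in (("scene","s12",(80,90,100)),("top","t12",(-30,100,110))):
    im=cv2.imread(f"pics/{f}.png")
    for k in tv:
        p=proj(nm,np.array([B+x*n+k*t+[0,0,79] for x in N])).astype(np.float32)
        h=cv2.cvtColor(cv2.remap(im,p[:,0].reshape(1,-1),p[:,1].reshape(1,-1),cv2.INTER_LINEAR),cv2.COLOR_BGR2HSV)[0]
        print(nm,k,' '.join(f"{x:.0f}:{s[1]}/{s[2]}" for x,s in zip(N,h)))
E
```

```text
eef_pos: [673.4, -39.7, 42.7]
ft_force: [-0.3, -0.3, -0.1]
eef_pos: [676.0, -39.0, 42.8]
ft_force: [-0.8, -0.2, 0.3]
eef_pos: [678.4, -38.4, 42.8]
ft_force: [-1.0, -0.8, -0.7]
scene 80 -30:45/214 -27:46/216 -24:46/217 -21:47/218 -18:45/219 -15:44/221 -12:44/221 -9:44/221 -6:43/220 -3:43/219 0:45/217 3:45/214 6:46/212 9:44/209 12:46/206 15:45/203 18:46/201 21:46/199
scene 90 -30:44/220 -27:44/220 -24:44/221 -21:45/220 -18:44/218 -15:46/216 -12:47/213 -9:46/210 -6:46/206 -3:45/202 0:46/200 3:46/200 6:46/198 9:46/196 12:46/193 15:47/191 18:46/189 21:46/187
scene 100 -30:45/213 -27:45/210 -24:44/207 -21:45/203 -18:47/201 -15:46/199 -12:45/198 -9:46/198 -6:47/195 -3:46/192 0:47/190 3:47/188 6:46/187 9:48/185 12:49/184 15:49/183 18:48/181 21:48/180
top -30 -30:20/65 -27:20/64 -24:20/65 -21:20/64 -18:20/64 -15:20/64 -12:20/64 -9:20/64 -6:20/64 -3:20/63 0:26/60 3:32/55 6:41/50 9:50/51 12:48/53 15:51/55 18:50/56 21:45/57
top 100 -30:31/73 -27:47/119 -24:47/179 -21:47/184 -18:47/184 -15:47/184 -12:45/185 -9:47/184 -6:46/184 -3:47/186 0:47/184 3:47/184 6:46/184 9:46/183 12:47/184 15:46/184 18:50/118 21:56/86
top 110 -30:28/117 -27:37/82 -24:20/63 -21:20/63 -18:16/62 -15:13/61 -12:12/62 -9:20/65 -6:12/62 -3:13/61 0:15/67 3:16/63 6:13/61 9:13/61 12:16/65 15:13/61 18:13/61 21:24/65
```

```bash
cat > gap.py <<'E'
from h import *
from scipy.spatial.transform import Rotation as R
o=monitor.get_obs(); T=np.eye(4);T[:3,:3]=R.from_quat(o["ee_rot"]).as_matrix();T[:3,3]=o["eef_pos"]
i=camera_info("wrist"); V=np.linalg.inv(T@i["tool_from_camera"]); im=read_camera("wrist"); cv2.imwrite("pics/wg.png",im)
a=np.radians(15.35);n=np.array([np.cos(a),np.sin(a),0]);t=np.array([-np.sin(a),np.cos(a),0]);B=np.array([707,-77,0]);N=np.arange(-20,26,2.)
for k in (-20,10,40,70,100):
    P=np.array([B+x*n+k*t+[0,0,79] for x in N]); c=((V[:3,:3]@P.T).T+V[:3,3])*[1,-1,-1]
    p=cv2.projectPoints(c.reshape(-1,1,3),np.zeros(3),np.zeros(3),i["K"],i["dist_coeffs"])[0][:,0].astype(np.float32)
    h=cv2.cvtColor(cv2.remap(im,p[:,0].reshape(1,-1),p[:,1].reshape(1,-1),cv2.INTER_LINEAR),cv2.COLOR_BGR2HSV)[0]
    print(k,p[10].round(),' '.join(f"{x:.0f}:{s[1]}/{s[2]}" for x,s in zip(N,h)))
E
python3 gap.py; python3 -m pendant '[[0,0,0,0.003,0.0008,0,0],[0,0,0,0,0,0,0]]'|grep -E 'pos|force';python3 -m pendant '[[0,0,0,0.002,0.0005,0,0],[0,0,0,0,0,0,0]]'|grep -E 'pos|force|time'; python3 gap.py
```

```text
-20 [453. 231.] -20:32/40 -18:30/42 -16:30/42 -14:40/45 -12:25/61 -10:46/155 -8:44/158 -6:48/217 -4:46/217 -2:51/207 0:56/124 2:99/142 4:97/152 6:97/150 8:98/145 10:95/147 12:98/148 14:99/147 16:101/146 18:95/124 20:96/109 22:98/112 24:92/111
10 [391. 232.] -20:33/107 -18:31/106 -16:36/107 -14:36/107 -12:38/107 -10:34/106 -8:33/108 -6:38/108 -4:51/146 -2:49/146 0:43/125 2:95/145 4:95/156 6:97/153 8:96/149 10:97/152 12:99/157 14:103/154 16:97/150 18:94/125 20:91/112 22:92/114 24:96/111
40 [329. 232.] -20:43/143 -18:46/144 -16:48/143 -14:44/144 -12:45/143 -10:50/169 -8:47/208 -6:48/211 -4:44/219 -2:45/220 0:48/185 2:93/228 4:95/227 6:97/225 8:96/221 10:95/222 12:96/225 14:96/156 16:97/153 18:95/121 20:92/114 22:97/113 24:96/111
70 [267. 232.] -20:36/43 -18:55/42 -16:36/43 -14:34/45 -12:42/43 -10:62/49 -8:39/46 -6:44/52 -4:44/144 -2:42/145 0:41/137 2:97/152 4:95/156 6:97/153 8:95/150 10:98/153 12:97/157 14:95/158 16:101/154 18:93/121 20:92/114 22:89/114 24:95/110
100 [205. 232.] -20:41/44 -18:30/42 -16:36/43 -14:34/45 -12:40/45 -10:39/97 -8:38/93 -6:37/227 -4:37/225 -2:37/227 0:63/126 2
[... 759 characters left out ...]
/141 -18:48/143 -16:45/143 -14:48/144 -12:47/142 -10:45/143 -8:46/181 -6:51/211 -4:50/213 -2:47/217 0:44/220 2:92/229 4:95/228 6:95/226 8:96/222 10:96/224 12:94/226 14:95/226 16:99/178 18:97/126 20:97/113 22:94/114 24:93/110
70 [267. 237.] -20:39/39 -18:36/43 -16:53/43 -14:45/45 -12:52/44 -10:44/46 -8:39/46 -6:49/47 -4:40/45 -2:46/144 0:51/145 2:98/153 4:95/153 6:96/154 8:98/151 10:97/153 12:95/158 14:98/156 16:98/156 18:93/123 20:91/115 22:95/115 24:93/113
100 [205. 237.] -20:30/42 -18:35/44 -16:29/44 -14:38/47 -12:36/42 -10:41/44 -8:44/93 -6:41/93 -4:36/227 -2:35/225 0:35/227 2:96/229 4:94/228 6:95/226 8:97/224 10:95/225 12:95/227 14:95/227 16:97/166 18:94/120 20:93/115 22:93/115 24:95/113
```

The wrist camera shows the rim meeting the wood with no gap across its whole length, at 7 N. Now I back off slowly and watch that gap.

```bash
sed -i 's/(-20,10,40,70,100)/(-20,40,100)/; s/np.arange(-20,26,2.)/np.arange(-14,8,2.)/' gap.py
python3 -m pendant '[[0,0,0,-0.002,-0.0005,0,0],[0,0,0,-0.002,-0.0005,0,0],[0,0,0,0,0,0,0]]'|grep -E 'pos|force'; python3 gap.py
python3 -m pendant '[[0,0,0,-0.003,-0.0008,0,0],[0,0,0,-0.003,-0.0008,0,0],[0,0,0,0,0,0,0]]'|grep -E 'pos|force'; python3 gap.py
python3 -m pendant '[[0,0,0,-0.004,-0.001,0,0],[0,0,0,-0.004,-0.001,0,0],[0,0,0,0,0,0,0]]'|grep -E 'pos|force|time'; python3 gap.py
```

```text
eef_pos: [679.2, -38.2, 42.9]
ft_force: [-0.6, -0.8, -0.4]
-20 [454. 221.] -14:45/45 -12:31/41 -10:44/144 -8:43/153 -6:44/161 -4:45/216 -2:45/217 0:46/203 2:93/228 4:99/152 6:97/152
40 [329. 222.] -14:48/142 -12:47/142 -10:48/148 -8:47/212 -6:46/211 -4:48/213 -2:47/216 0:46/221 2:95/228 4:95/228 6:95/225
100 [204. 222.] -14:44/46 -12:41/44 -10:37/82 -8:45/97 -6:43/113 -4:38/226 -2:38/224 0:51/207 2:95/230 4:96/229 6:95/226
eef_pos: [673.8, -39.6, 42.8]
ft_force: [0.4, 0.0, 0.4]
-20 [456. 211.] -14:41/144 -12:43/143 -10:44/150 -8:45/157 -6:45/165 -4:48/216 -2:49/157 0:48/143 2:97/140 4:97/152 6:96/148
40 [329. 211.] -14:47/141 -12:46/156 -10:47/210 -8:48/207 -6:48/212 -4:48/211 -2:47/215 0:44/219 2:95/226 4:95/226 6:96/224
100 [203. 212.] -14:40/95 -12:39/97 -10:40/95 -8:38/94 -6:43/126 -4:38/223 -2:40/223 0:54/200 2:96/228 4:95/227 6:96/225
time: 18.25
eef_pos: [667.2, -41.2, 42.8]
ft_force: [0.1, -0.8, -0.3]
-20 [458. 197.] -14:45/142 -12:44/145 -10:44/149 -8:44/157 -6:45/163 -4:48/139 -2:48/143 0:48/139 2:99/137 4:98/148 6:97/145
40 [330. 197.] -14:49/162 -12:47/206 -10:47/206 -8:48/207 -6:49/205 -4:46/205 -2:50/213 0:50/215 2:98/201 4:95/151 6:96/148
100 [201. 198.] -14:36/93 -12:38/95 -10:42/92 -8:42/116 -6:41/136 -4:41/217 -2:42/218 0:48/212 2:98/221 4:97/150 6:99/150
```

```bash
python3 -m pendant '[[0,0,0,-0.01,-0.0027,0,0],[0,0,0,-0.01,-0.0027,0,0],[0,0,0,-0.01,-0.0027,0,0],[0,0,0,0,0,0,0]]'|grep -E 'pos|force'; python3 gap.py
python3 -m pendant '[[0,0,0,0,0,0.015,0],[0,0,0,0,0,0.025,0],[0,0,0,0,0,0.025,0],[0,0,0,0,0,0.03,0],[0,0,0,0,0,0.04,0],[0,0,0,0,0,0.05,0],[0,0,0,0,0,0,0]]'|grep -E 'pos|force'; python3 gap.py
python3 -m pendant '[[0,0,0,-0.05,-0.035,0,0],[0,0,0,-0.05,-0.035,0,0],[0,0,0,-0.05,-0.035,0,0],[0,0,0,-0.04,-0.045,0,0],[0,0,0,-0.04,-0.045,0,0],[0,0,0,-0.02,-0.055,0,0],[0,0,0,0,-0.06,0,0],[0,0,0,0,0,0,0]]'|grep -E 'pos|time'
python3 - <<'E'
from h import *
cv2.imwrite("pics/t13.png",read_camera("top"))
a=np.radians(15.35);n=np.array([np.cos(a),np.sin(a),0]);t=np.array([-np.sin(a),np.cos(a),0]);B=np.array([707,-77,0]);N=np.arange(-24,22,3.)
im=cv2.imread("pics/t13.png")
for k in (-25,10,40,70,105):
    p=proj("top",np.array([B+x*n+k*t+[0,0,79] for x in N])).astype(np.float32)
    h=cv2.cvtColor(cv2.remap(im,p[:,0].reshape(1,-1),p[:,1].reshape(1,-1),cv2.INTER_LINEAR),cv2.COLOR_BGR2HSV)[0]
    print(k,' '.join(f"{x:.0f}:{s[1]}/{s[2]}" for x,s in zip(N,h)))
t0=cv2.imread("pics/top0.png")
for l,(x,y) in dict(cone=(282,257),tin=(387,167),bottle=(399,202)).items():
    g=[cv2.Canny(cv2.GaussianBlur(q[y-24:y+24,x-24:x+24],(3,3),0),60,140).astype(np.float32) for q in (t0,im)]
    print(l,"shift px",np.round(cv2.phaseCorrelate(g[0],g[1]),2))
E
python3 rim.py pics/t13.png
```

```text
eef_pos: [642.4, -47.9, 42.9]
ft_force: [1.0, -0.1, -0.3]
-20 [465. 142.] -14:47/140 -12:40/145 -10:43/112 -8:42/84 -6:44/98 -4:45/130 -2:49/131 0:51/126 2:95/126 4:96/138 6:99/134
40 [330. 142.] -14:45/191 -12:49/189 -10:47/194 -8:47/188 -6:46/192 -4:48/192 -2:49/126 0:48/132 2:91/134 4:94/139 6:97/137
100 [196. 143.] -14:42/86 -12:45/108 -10:38/113 -8:44/98 -6:45/113 -4:43/132 -2:44/132 0:62/124 2:98/138 4:99/139 6:100/138
eef_pos: [647.1, -48.0, 198.6]
ft_force: [-0.4, 0.6, -0.2]
-20 [389. 123.] -14:46/144 -12:44/146 -10:44/150 -8:44/152 -6:42/163 -4:48/195 -2:49/198 0:55/190 2:101/204 4:100/211 6:98/208
40 [322. 123.] -14:48/185 -12:46/192 -10:49/193 -8:46/189 -6:45/186 -4:48/186 -2:48/192 0:53/199 2:102/209 4:102/213 6:99/209
100 [255. 123.] -14:47/97 -12:45/119 -10:41/124 -8:45/130 -6:45/170 -4:44/198 -2:44/198 0:59/202 2:101/214 4:102/213 6:99/209
time: 20.3
eef_pos: [442.7, -300.6, 190.2]
-25 -24:50/220 -21:52/222 -18:50/223 -15:52/225 -12:51/223 -9:51/216 -6:59/185 -3:65/172 0:112/157 3:112/193 6:114/190 9:115/184 12:114/185 15:114/177 18:95/131 21:88/122
10 -24:49/222 -21:5
[... 608 characters left out ...]
3 12:115/197 15:96/167 18:35/117 21:21/124
60 [ 285  154   58   52 1518] rect [638. -57.] [124. 171.] 15.4 n -123.6 0.5 t -47.6 123.1
70 [ 279  154   64   52 2423] rect [637. -55.] [126. 175.] 16.8 n -124.4 1.3 t -48.7 127.5
80 [ 278  153   87   92 4761] rect [572. -92.] [283. 231.] 10.2 n -283.0 5.4 t -92.6 138.9Traceback (most recent call last):
  File "<stdin>", line 12, in <module>
    return _wrapfunc(a, 'round', decimals=decimals, out=out)
    return _wrapit(obj, method, *args, **kwds)
    conv = _array_converter(obj)
ValueError: setting an array element with a sequence. The requested array has an inhomogeneous shape after 1 dimensions. The detected shape was (2,) + inhomogeneous part.
```

```bash
python3 - <<'E'
from h import *
t0=cv2.imread("pics/top0.png");im=cv2.imread("pics/t13.png")
for l,(x,y) in dict(cone=(282,257),tin=(387,167),bottle=(399,202)).items():
    A=t0[y-8:y+9,x-8:x+9]; b=cv2.matchTemplate(im[y-16:y+17,x-16:x+17],A,cv2.TM_CCOEFF_NORMED); v=cv2.minMaxLoc(b); print(l,np.array(v[3])-8,round(v[1],2))
print(env.sign_off())
E
```

```text
cone [0 0] 0.6
tin [0 0] 0.68
bottle [0 0] 0.81
the job is handed in; nothing more can be done
None
```

The basket now stands upright with its long side flush against the stop board, and the job is handed in at about 20 s. It was only pushed, first on the upper rim to tip it, then on the inside of its far wall to slide it along.

**Last checks**
- **Flush:** the rim measures 124 × 171–175 mm in the top view, so it is upright and the right basket. Its far side meets the board with no gap in both the wrist and top views. Its angle reads 15.4–16.8° against the board's 15.35°, which is within what the mask can resolve.
- **Board ends:** the long side runs from about -48 to +127 mm along the board, inside its ±160 mm.
- **Hand and loose things:** the hand is well clear and the force is about zero. The cone, tin and bottle show 0 px shift. The match scores were only 0.6–0.8, the cone's the lowest, which I put down to changed shadows.

**What went wrong on the way**
- **First tipping pass:** it missed. It went over the rim without moving the basket, because the half-open fingertips seem to sit about 16–20 mm above the TCP (inferred, not measured directly). I repeated it lower.
- **First push to the board:** it reached 12 N, but after release the basket was about 9–10 mm short. I don't know for certain why it came back. I pushed again nearer the rim, pressed to only 7 N and backed off slowly, and it stayed flush.

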